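# Release a battery pack from its sloping charger and stand it in the empty holder

### The arm

A 7-joint arm with a two-finger parallel gripper is mounted at the origin on the work surface. World frame = base frame: x ahead of the robot, y to its left, z up, the work surface at z = 0. Lengths are in m, angles in rad, forces in N, time in s.
With the tool pointing down it reaches from about 0.425 to 0.875 m from the base axis. Payload 8.4 kg.
Tool frame: the origin (TCP) lies at the centre of the arm's flange, where the gripper is bolted on; the fingertips stand 173 mm ahead of it and the grasp point (between the pads) lies 155 mm ahead of it; z points along the fingers, y is the line along which they close (so a half turn about z gives the same grasp; the last joint's range is limited). The gripper opens to 85 mm and grips with 20 to 120 N. Pads are 22 mm wide; open, the fingers measure 114 mm over their backs; the gripper's body (76 mm by 85 mm) begins 54 mm behind the grasp point. The pads swing forward as they close: fully open they stand 13 mm farther back than shut.
Start: joints at [1.049, 0.333, 0.04, 1.465, -0.013, 1.343, -0.059], TCP at [0.267, -0.593, 0.405] pointing down, gripper open.
Joint ranges: [-2.58, 2.58], [-0.38, 2.09], [-1.3, 1.39], [0.25, 2.4], [-1.5, 4.64], [0.08, 2.09], [-2.65, 2.65]. Speed limits (rad/s): [2.22, 2.22, 2.79, 2.79, 3.14, 3.14, 3.14].

### API

Orientations are given as a unit quaternion [w, x, y, z].
In Python, from rig import observe, vision, r gives the robot as it stands. The module is installed in compiled form; this text tells all that it offers.
- The arm moves only by the tool apply_moves, never from a script. Its argument "increments" is a list of rows, each an object of numbers: "hand": the opening, from -1 (shut) to 1 (fully open); "x", "y", "z": the shift along the world's x, y, z in m; "yaw": the turn about the world's z in rad. A call has exactly 8 rows; each row is the pose to reach, as a shift and turn from the pose commanded when the call began; what a row does not reach only later rows make up. A row lasts 1/12 s, in which the tool goes at most 41.7 mm and 7.16 degrees, less where a joint would pass 70% of its speed; a pose out of reach is approached as far as the arm can. A call with a gripper value outside its range is refused whole. The fingers move at their own pace and stop on an object; "force" is the grip in N (left out, the last holds). Time passes only in rows, so rows that repeat a pose let the fingers close, or fill a call up. It gives the time, the measured TCP pose, the force, the opening and the grip force at its end, in the units of the state.
- observe(): the state, without advancing time (a new reading comes with each control period).
- vision.camera(name): name is "scene" or "side" or "wrist"; returns a dict with "image" (480x640x3 uint8, red, green, blue), "depth" (480x640 float32, m along the optical axis (not along the pixel's ray), 0 where there is no reading), "mtx" (3x3 intrinsics, pixels), "k1" (the pictures are not rectified: a ray, as slopes to the right and down, at radius r is drawn at 1 + k1 r^2 times it, then the intrinsics apply), "T" (4x4, takes a point from camera to world coordinates). Camera axes: x right, y down, z forward; pixel columns grow to the right and rows downward; lengths in m; the calibration is good to about 2 mm. A picture is of the moment at which its call begins.
- r.finish_job(): hands the job in; it is judged then, once.
The state is a dict: "t": time; "q": joint angles; "qvel": joint speeds; "tau": joint torques, N m; "eef_pos": TCP position; "eef_rot": TCP orientation; "ft_force": force on the tool from outside, world axes, zero at the start; "wrist_torque": the same for the moment, N m; "grip_width": finger opening in m; "finger_force": force on a finger pad.
Only numpy, scipy, OpenCV 4.12 (cv2) and the standard library are available. Lean on these libraries where they do the work, as an engineer would, in place of code of your own. Each camera call takes 0.05 s, during which the arm holds its last target. There are 200 camera calls.

### The job

The battery pack in the sloping charger is charged: pinch the two sprung tabs on its sides together to free it, and draw it out of the charger. Then stand it upright, foot down, on the floor of the empty wooden holder, setting it down rather than dropping it, and let go of it. Leave the other pack in its holder and the bottle, tape roll and screwdriver where they are.

Things in the scene. Friction and masses are not known exactly. Their poses are not given: they have to be found in the camera images.
- pack: Black battery pack in the charger, 126 mm long, 0.35 to 0.6 kg. Origin: centre of its foot; its z runs from foot to top end. Foot part (z 0 to 58 mm) 64 mm along x by 62 along y, in the charger. Head (z 58 to 126): a block 60 (x) by 40 (y) with a grey sprung tab beside each y face. The socket leans, so the pack leans about 30 degrees with its head towards the charger's front (-x).
- pack_grip (a point): Midway between the two tabs' finger pads, on the pack's z axis, 94 mm from the foot; axes as the pack's. The pads are 40 mm wide (x), z 66 to 118 mm; outer faces 62 mm apart (along y) at rest, 48 mm fully pinched. Both tabs held fully in with 20 to 40 N is also a firm hold on the whole pack. They spring back when let go.
- pack_catches (a point): Midway between the two catches, on the pack's axis 32 mm from the foot. Each tab runs down and carries a catch (z 27 to 37 mm) standing out to y = +/-36.5 mm at rest, 29.5 pinched, hooked under a lip inside the charger. The pack comes out only while both tabs are pressed in 5 mm or more.
- pack_top (a point): Centre of the pack's top end, 126 mm from the foot along its z.
- tab_left (a joint): Travel of the tab on the pack's +y side, towards the pack's middle (m): 0 at rest, 0.007 fully pressed in. Sprung: about 3.5 N starts it, 8.5 N presses it home.
- tab_right (a joint): The same for the tab on the pack's -y side.
- charger: Grey charger fixed to the table, base 170 by 104 mm. Origin at table height, 30 mm in front (-x) of the base's middle; x points to its back. Its socket (83 by 98 mm outside, 60 mm deep) leans forward, to -x, 30 degrees from vertical. The pack sits along the socket's axis, in line with the charger, and is drawn straight out along its own z; play across 1.5 mm.
- charger_mouth (a point): Centre of the socket's mouth: a flat face square to the pack's axis, 83 by 98 mm, at the pack's z = 60 mm. The pack's head stands 66 mm out of it; the foot is clear after over 60 mm of pull.
- charger_seat (a point): Centre of the socket's inner floor, where the pack's foot rests: 20 mm towards +x and 60 mm above the charger's origin.
- holder: The empty one of two alike open wooden holders, fixed to the table, 96 mm along x by 106 along y, 48 mm high, walls and floor 8 mm: the pocket is 80 by 90 mm, 40 deep. Origin: centre of its underside, on the table. The pack's foot with its catches sprung out (64 by 73 mm) fits with its x along the holder's x, either way round.
- holder_in (a point): Centre of the empty holder's inner floor, 8 mm above the table.
- holder_full: The other wooden holder, of the same size, with a pack standing in it. Fixed.
- spare_pack: A pack of the same shape standing upright in the other holder (its top 134 mm above the table); to be left alone. Origin: centre of its foot.
- bottle: Clear water bottle standing upright, 64 mm across, 200 mm high; origin at the centre of its underside. To be left alone.
- tape_roll: Cardboard tape roll lying flat, 100 mm across, 48 mm high; origin at the centre of its underside. To be left alone.
- screwdriver: Screwdriver lying on the table, 200 mm long. To be left alone.
Mind the look-alikes: they are no part of the job. What is shaped like the holder but blue is not meant. What is meant by the charger is not purple, and is the smaller of those in its own colour.

How it is judged:
On the way, in this order (a step that is already met when the one before it is completed fails the run):
1. both tabs are pinched in while the pack still sits in the charger (value of joint each of tab_left, tab_right above 0.004 m and distance between pack and charger_seat below 0.012 m), for 0.05 s.
2. the pack is drawn clear of the charger in the fingers (distance between pack and charger_seat above 0.07 m and contact force between the fingers and pack above 1 N and contact force between pack and charger below 0.1 N), for 0.1 s.
At the end, for the whole second after the job is handed in: The pack stands upright (within 4 degrees), foot on the floor of the empty holder (within 5 mm in height, centred within 15 mm, in line with the pocket within 17 degrees either way round), both tabs sprung back out (under 3 mm), at rest and let go (horizontal distance between pack and holder_in below 0.015 m and z of pack in the frame of holder_in between -0.004 and 0.005 m and z of pack_top in the frame of holder_in above 0.1 m and angle between pack's own z axis and vertical below 0.07 rad and angle between the x axis of pack and the x axis of holder, either way round below 0.3 rad and value of joint each of tab_left, tab_right below 0.003 m and linear speed of pack below 0.02 m/s and contact force between the fingers and pack below 0.05 N); the robot touches nothing.
It fails at once if the pack is let go more than 20 mm above the holder's floor after it has left the charger (distance between pack and charger_seat above 0.08 m and z of pack in the frame of holder_in above 0.02 m and contact force between the fingers and pack below 0.05 N).
It fails at once if the other pack is shifted more than 15 mm (distance of spare_pack from where it was at the start of the episode above 0.015 m).
It fails at once if the bottle is moved more than 30 mm (distance of bottle from where it was at the start of the episode above 0.03 m).
It fails at once if the tape roll is moved more than 30 mm (distance of tape_roll from where it was at the start of the episode above 0.03 m).
It fails at once if the screwdriver is moved more than 30 mm (distance of screwdriver from where it was at the start of the episode above 0.03 m).
It also fails if it takes over 38 s, if anything falls off the work surface, if the arm or the gripper's body presses on something with over 40 N, if the wrist force passes 120 N, or if a joint passes its speed limit or range.

## Working session

There is one attempt and no reset: what is moved stays moved. The work goes in short steps, Python scripts to look and compute and a tool call to move; the robot and the scene stay as the last step left them, time stands still between calls to the robot, and variables do not carry over. Pictures are saved under pics/ and viewed, at most 10 in all, crops included, and the job is handed in when it is done.

Besides the shell and the picture viewer there is one more tool, called after "Emit:" in YAML: its name, and indented under it one key for each argument. apply_moves: Moves the arm, as the interface text tells. Its arguments: {"type":"object","properties":{"increments":{"type":"array","items":{"type":"object","properties":{"hand":{"type":"number"},"x":{"type":"number"},"y":{"type":"number"},"z":{"type":"number"},"yaw":{"type":"number"}}}},"force":{"type":"number"}},"required":["increments"]}

```bash
mkdir -p pics; cat > h.py <<'E'
import numpy as np, cv2
from rig import observe, vision, r
def grab(n):
    c=vision.camera(n); np.savez(f'{n}.npz',**{k:c[k] for k in('image','depth','mtx','k1','T')}); return c
def load(n): return dict(np.load(f'{n}.npz'))
def cloud(c):
    K=c['mtx'];h,w=c['depth'].shape
    u,v=np.meshgrid(np.arange(w),np.arange(h))
    p=cv2.undistortPoints(np.stack([u,v],-1).reshape(-1,1,2).astype(float),K,np.array([float(c['k1']),0,0,0])).reshape(h,w,2)
    d=c['depth'];P=np.dstack([p*d[...,None],d])
    W=P@c['T'][:3,:3].T+c['T'][:3,3]; W[d==0]=np.nan
    return W
def proj(c,X):
    Ti=np.linalg.inv(c['T']);p=np.atleast_2d(X)@Ti[:3,:3].T+Ti[:3,3]
    return cv2.projectPoints(p,np.zeros(3),np.zeros(3),c['mtx'],np.array([float(c['k1']),0,0,0]))[0].reshape(-1,2)
E
python3 - <<'E'
from h import *
for n in('scene','side','wrist'):
    c=grab(n); cv2.imwrite(f'pics/{n}0.png',c['image'][...,::-1]); print(n,c['T'].round(3).tolist(),c['mtx'][0,0],c['k1'])
print(observe())
E
```

```text
scene [[0.715, 0.437, -0.545, 1.144], [0.698, -0.426, 0.575, -0.691], [0.019, -0.792, -0.61, 0.87], [0.0, 0.0, 0.0, 1.0]] 486.28505216422076 -0.07722008393042437
side [[-0.923, -0.194, 0.332, 0.113], [-0.385, 0.49, -0.782, 0.863], [-0.011, -0.85, -0.527, 0.704], [0.0, 0.0, 0.0, 1.0]] 434.85064534036246 -0.038168567792052306
wrist [[0.411, -0.878, -0.246, 0.329], [-0.912, -0.396, -0.11, -0.564], [-0.001, 0.27, -0.963, 0.374], [0.0, 0.0, 0.0, 1.0]] 330.5012153500298 0.008425487498165716
{'t': 0.15, 'q': array([ 1.04880542,  0.33373461,  0.03987113,  1.46603183, -0.01340562,
        1.34329623, -0.05845186]), 'qvel': array([-0.00049339, -0.00268787,  0.00118743, -0.00323098, -0.00082991,
        0.00057513,  0.00203862]), 'tau': array([ 2.20996735e-03, -6.59038925e+01,  1.36714809e+00, -4.05872297e+01,
        1.68670714e-02,  9.74676252e-03, -2.88583109e-06]), 'eef_pos': array([ 0.26664318, -0.5926493 ,  0.40405223]), 'eef_rot': array([-5.80147629e-04,  9.77735185e-01,  2.09841713e-01, -1.61056034e-04]), 'ft_force': array([-0.88094334,  0.24638059, -0.43403388]), 'wrist_torque': array([-1.87973010e-02,  3.02249909e-05,  2.59516602e-02]), 'finger_force': 0.0, 'grip_width': 0.08532666933266558}
```

View pics/scene0.png

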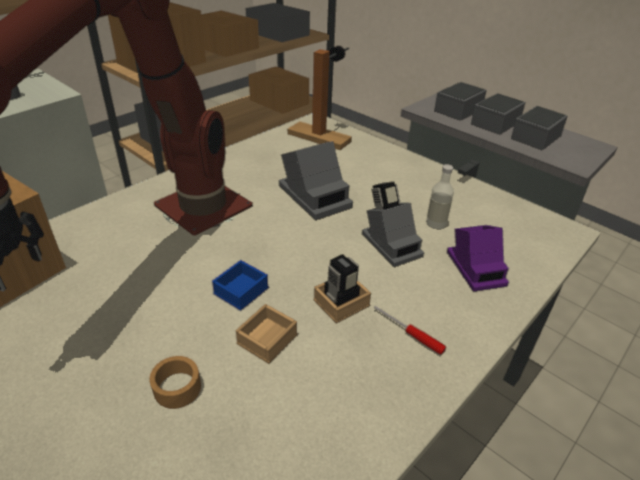

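View pics/side0.png

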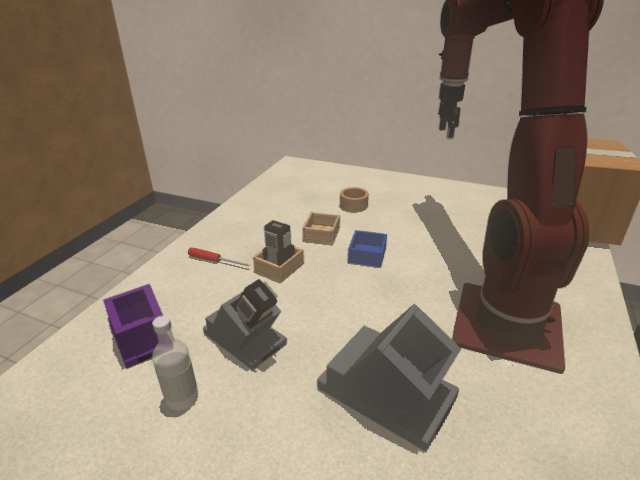

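Scene: target charger with pack at about (395,230), empty holder at (267,333), full holder (342,290), blue decoy holder (240,284), bottle (440,205), tape (176,382), screwdriver (410,330). Side: charger/pack (250,315), holder (322,228).

```bash
cat > top.py <<'E'
from h import *
def fuse(names):
    P=[];C=[]
    for n in names:
        c=load(n);W=cloud(c);m=np.isfinite(W).all(-1);P.append(W[m]);C.append(c['image'][m])
    return np.vstack(P),np.vstack(C)
E
python3 - <<'E'
from top import *
S=load('scene');W=cloud(S)
for n,(u,v) in dict(pack=(385,190),holder=(267,333),bottle=(440,205),tape=(176,365),spare=(343,262)).items(): print(n,W[v,u].round(3))
S2=load('side');W2=cloud(S2)
for n,(u,v) in dict(pack=(262,292),holder=(322,232),bottle=(175,370),spare=(278,228)).items(): print(n,W2[v,u].round(3))
P,C=fuse(['scene','side'])
# topdown: x 0.3..0.9 up, y 0.5..-0.5
m=(P[:,0]>.3)&(P[:,0]<.95)&(abs(P[:,1])<.45)&(P[:,2]<.3)&(P[:,2]>.004);P=P[m];C=C[m]
o=np.argsort(P[:,2]);P=P[o];C=C[o]
s=880
im=np.full((580,800,3),255,np.uint8)
r_=((.95-P[:,0])*s).astype(int);c_=((.45-P[:,1])*s).astype(int)
for i in(0,1):
  for j in (0,1): im[np.clip(r_+i,0,579),np.clip(c_+j,0,799)]=C[:,::-1]
for k in range(1,9): cv2.putText(im,f'{.45-k*.1:.2f}',(int(k*.1*s),10),0,.35,(0,0,255),1);cv2.line(im,(int(k*.1*s),0),(int(k*.1*s),579),(0,0,255),1)
for k in range(1,7): cv2.line(im,(0,int(k*.1*s)),(799,int(k*.1*s)),(0,0,255),1);cv2.putText(im,f'{.95-k*.1:.2f}',(2,int(k*.1*s)),0,.35,(0,0,255),1)
cv2.imwrite('pics/top.png',im)
E
```

```text
pack [0.507 0.262 0.172]
holder [ 0.551 -0.212  0.007]
bottle [0.595 0.428 0.089]
tape [ 0.499 -0.422  0.03 ]
spare [ 0.602 -0.015  0.138]
pack [0.479 0.286 0.169]
holder [ 0.538 -0.17   0.041]
bottle [0.556 0.475 0.109]
spare [ 0.595 -0.004  0.132]
```

View pics/top.png

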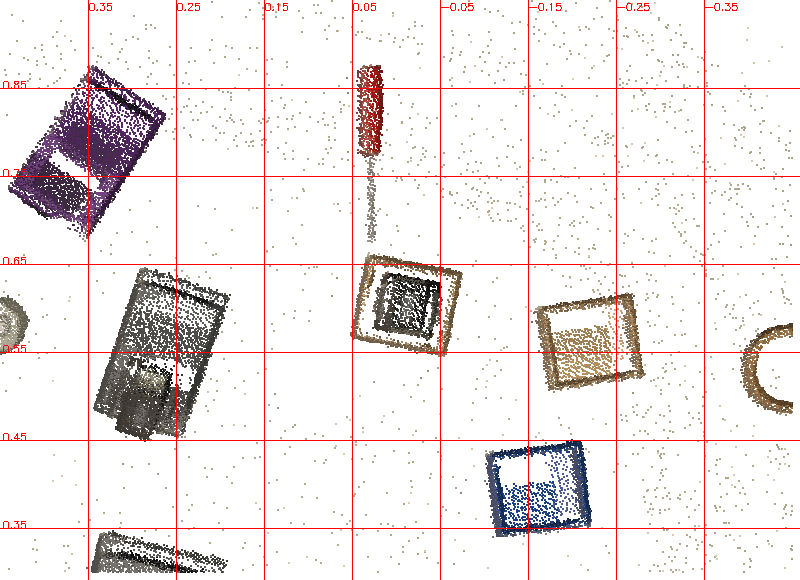

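```bash
cat > fit.py <<'E'
from top import *
from scipy.optimize import least_squares
from scipy.spatial.transform import Rotation as R
def box(p,lo,hi):
    lo,hi=np.array(lo),np.array(hi);q=abs(p-(lo+hi)/2)-(hi-lo)/2
    return np.linalg.norm(np.maximum(q,0),axis=1)+np.minimum(q.max(1),0)
def packsdf(p,sock=True):
    d=[box(p,[-.03,-.02,.058],[.03,.02,.126]),box(p,[-.02,-.031,.066],[.02,.031,.118])]
    d.append(box(p,[-.0415,-.049,0],[.0415,.049,.06]) if sock else box(p,[-.032,-.031,0],[.032,.031,.058]))
    return np.min(d,0)
def holdsdf(p): return np.maximum(box(p,[-.048,-.053,0],[.048,.053,.048]),-box(p,[-.04,-.045,.008],[.04,.045,.2]))
def frame(q,tilt): return R.from_euler('z',q[3])*R.from_euler('y',tilt)
def fit(P,q0,tilt,sdf,lo,hi,ft=False):
    q=np.array(list(q0)+[tilt],float);s=5 if ft else 4
    for _ in range(8):
        L=frame(q,q[4]).inv().apply(P-q[:3]);m=((L>lo)&(L<hi)).all(1);Q=P[m]
        f=lambda a:sdf(frame(a,a[4] if ft else tilt).inv().apply(Q-a[:3]))
        sol=least_squares(lambda a:f(np.r_[a,q[s:]]),q[:s],loss='soft_l1',f_scale=.002,x_scale=[.01]*3+[.1]*(s-3));q[:s]=sol.x
    e=f(q);return q,m.sum(),np.median(abs(e))
E
cat > f1.py <<'E'
from fit import *
t=-np.pi/6
for names in(['scene'],['side'],['scene','side']):
    P,C=fuse(names)
    q0=np.array([.50,.285,.165]);yaw=-.32
    foot=q0-.11*(R.from_euler('z',yaw)*R.from_euler('y',t)).apply([0,0,1])
    print(names,'pack',*fit(P,[*foot,yaw],t,packsdf,[-.05,-.055,.045],[.05,.055,.14]))
    print('packT',*fit(P,[*foot,yaw],t,packsdf,[-.05,-.055,.045],[.05,.055,.14],True))
    print('hold',*fit(P,[.553,-.208,0,.15],0,holdsdf,[-.06,-.065,.004],[.06,.065,.06]))
    print('spare',*fit(P,[.602,-.01,0.008,-.2],0,lambda p:packsdf(p,False),[-.04,-.04,.06],[.04,.04,.14]))
E
python3 f1.py
```

```text
['scene'] pack [ 0.53798609  0.27171572  0.06015678 -0.32788495 -0.52359878] 952 0.0012571107347047663
packT [ 0.54004349  0.27079277  0.06115836 -0.33295949 -0.55488574] 945 0.0012241780496235685
hold [ 5.59906615e-01 -2.20666452e-01  4.19858857e-04  1.47747977e-01
  0.00000000e+00] 2210 0.0008459699000555251
spare [ 0.60161108 -0.01258523  0.00847593 -0.17765805  0.        ] 958 0.000823994306406001
['side'] pack [ 0.53962838  0.27054871  0.05932219 -0.33111976 -0.52359878] 2032 0.0008577202457953816
packT [ 0.54092557  0.26996253  0.06027863 -0.33387166 -0.54444235] 2035 0.0008033553027507814
hold [ 0.55644422 -0.22207319  0.00068861  0.146162    0.        ] 968 0.0015033238034841377
spare [ 0.60441405 -0.01296664  0.00856045 -0.17136662  0.        ] 736 0.0008386371920583603
['scene', 'side'] pack [ 0.5389799   0.27075094  0.05912736 -0.33426026 -0.52359878] 3004 0.0009980901251410278
packT [ 0.54053992  0.27003624  0.06023029 -0.33803519 -0.55033942] 2996 0.0009682433786103086
hold [ 5.60355294e-01 -2.20833647e-01  4.32648385e-04  1.49727277e-01
  0.00000000e+00] 3179 0.0010644891722739747
spare [ 0.60276246 -0.01276754  0.00850653 -0.18707499  0.        ] 1695 0.000984608369134915
```

Emit:
apply_moves:
  increments:
    - {"hand":1,"x":0.019,"y":0.033,"z":0,"yaw":0.1}
    - {"hand":1,"x":0.039,"y":0.066,"z":0,"yaw":0.2}
    - {"hand":1,"x":0.058,"y":0.098,"z":0,"yaw":0.3}
    - {"hand":1,"x":0.078,"y":0.131,"z":0,"yaw":0.4}
    - {"hand":1,"x":0.097,"y":0.164,"z":0,"yaw":0.5}
    - {"hand":1,"x":0.116,"y":0.197,"z":0,"yaw":0.6}
    - {"hand":1,"x":0.136,"y":0.23,"z":0,"yaw":0.7}
    - {"hand":1,"x":0.155,"y":0.262,"z":0,"yaw":0.8}
  force: 30

```text
t: 0.82
eef_pos: [0.4223, -0.3287, 0.4047]
eef_rot: [0.0, 0.817, 0.576, -0.0]
ft_force: [0.8, -0.3, -0.2]
grip_width: 0.0857
finger_force: 0.0
```

Emit:
apply_moves:
  increments:
    - {"hand":1,"x":0.01,"y":0.035,"z":0,"yaw":0.1}
    - {"hand":1,"x":0.02,"y":0.07,"z":0,"yaw":0.2}
    - {"hand":1,"x":0.03,"y":0.105,"z":0,"yaw":0.3}
    - {"hand":1,"x":0.04,"y":0.14,"z":0,"yaw":0.4}
    - {"hand":1,"x":0.05,"y":0.175,"z":0,"yaw":0.5}
    - {"hand":1,"x":0.06,"y":0.21,"z":0,"yaw":0.6}
    - {"hand":1,"x":0.07,"y":0.245,"z":0,"yaw":0.7}
    - {"hand":1,"x":0.08,"y":0.28,"z":0,"yaw":0.8}

```text
t: 1.48
eef_pos: [0.5017, -0.049, 0.4047]
eef_rot: [0.0, 0.529, 0.849, -0.0]
ft_force: [0.9, -0.1, -0.1]
grip_width: 0.0858
finger_force: 0.0
```

Emit:
apply_moves:
  increments:
    - {"hand":1,"x":0,"y":0.04,"z":0,"yaw":0.1}
    - {"hand":1,"x":0,"y":0.08,"z":0,"yaw":0.2}
    - {"hand":1,"x":0,"y":0.12,"z":0,"yaw":0.3}
    - {"hand":1,"x":0,"y":0.16,"z":0,"yaw":0.4}
    - {"hand":1,"x":0,"y":0.2,"z":0,"yaw":0.5}
    - {"hand":1,"x":0,"y":0.24,"z":0,"yaw":0.6}
    - {"hand":1,"x":-0.003,"y":0.28,"z":0,"yaw":0.7}
    - {"hand":1,"x":-0.007,"y":0.32,"z":0,"yaw":0.787}

```text
t: 2.15
eef_pos: [0.4944, 0.2709, 0.4047]
eef_rot: [0.0, 0.163, 0.987, -0.0]
ft_force: [1.4, -0.7, 0.4]
grip_width: 0.0857
finger_force: 0.0
```

```bash
python3 - <<'E'
from fit import *
c=grab('wrist');cv2.imwrite('pics/w1.png',c['image'][...,::-1]);P,C=fuse(['wrist'])
t=-np.pi/6
for ft in(False,True):
  q,n,e=fit(P,[.539,.271,.06,-.332],t,packsdf,[-.05,-.055,.045],[.05,.055,.14],ft)
  print(q,n,e,'grip',q[:3]+frame(q,q[4]).apply([0,0,.094]))
o=observe();print(o['eef_pos'],'ytool',R.from_quat(np.roll(o['eef_rot'],-1)).apply([0,1,0]))
E
```

```text
[ 0.53829198  0.27069212  0.06000958 -0.31430599 -0.52359878] 12867 0.0006917582488945237 grip [0.49359445 0.28522248 0.14141596]
[ 0.53863721  0.27053251  0.06019334 -0.3151971  -0.52865989] 12860 0.0006877672819471138 grip [0.49356151 0.28523023 0.14136081]
[0.49126013 0.27885233 0.40496417] ytool [0.30777997 0.95144698 0.00448612]
```

View pics/w1.png

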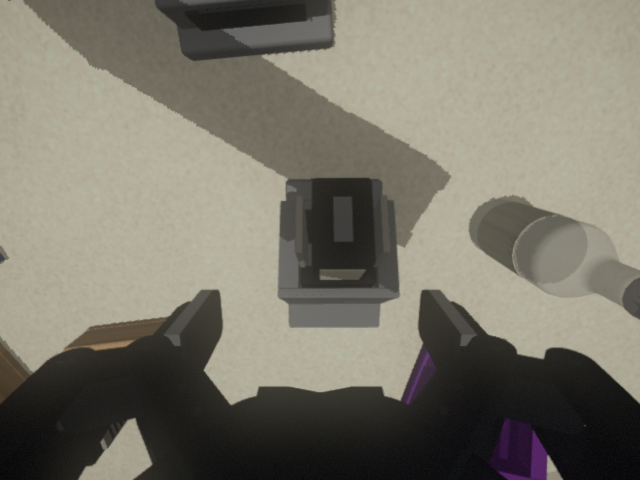

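The wrist view shows the pack at (343,235) between the open fingers, tabs at left and right; bottle well to the right (550,250). Descending.

Emit:
apply_moves:
  increments:
    - {"hand":1,"x":-0.001,"y":0.016,"z":0,"yaw":0.008}
    - {"hand":1,"x":-0.001,"y":0.016,"z":-0.02,"yaw":0.008}
    - {"hand":1,"x":-0.001,"y":0.016,"z":-0.04,"yaw":0.008}
    - {"hand":1,"x":-0.001,"y":0.016,"z":-0.06,"yaw":0.008}
    - {"hand":1,"x":-0.001,"y":0.016,"z":-0.08,"yaw":0.008}
    - {"hand":1,"x":-0.001,"y":0.016,"z":-0.095,"yaw":0.008}
    - {"hand":1,"x":-0.001,"y":0.016,"z":-0.105,"yaw":0.008}
    - {"hand":1,"x":-0.001,"y":0.016,"z":-0.105,"yaw":0.008}

```text
t: 2.87
eef_pos: [0.4932, 0.2846, 0.2975]
eef_rot: [-0.001, 0.161, 0.987, -0.001]
ft_force: [0.6, 0.1, -0.5]
grip_width: 0.0857
finger_force: 0.0
```

Emit:
apply_moves:
  increments:
    - {"hand":1}
    - {"hand":-1}
    - {"hand":-1}
    - {"hand":-1}
    - {"hand":-1}
    - {"hand":-1}
    - {"hand":-1}
    - {"hand":-1}
  force: 35

```text
schema error: expected keys hand, x, y, z, yaw
```

Emit:
apply_moves:
  increments:
    - {"hand":-1,"x":0,"y":0,"z":0,"yaw":0}
    - {"hand":-1,"x":0,"y":0,"z":0,"yaw":0}
    - {"hand":-1,"x":0,"y":0,"z":0,"yaw":0}
    - {"hand":-1,"x":0,"y":0,"z":0,"yaw":0}
    - {"hand":-1,"x":0,"y":0,"z":0,"yaw":0}
    - {"hand":-1,"x":0,"y":0,"z":0,"yaw":0}
    - {"hand":-1,"x":0,"y":0,"z":0,"yaw":0}
    - {"hand":-1,"x":0,"y":0,"z":0,"yaw":0}
  force: 35

```text
t: 3.53
eef_pos: [0.494, 0.286, 0.3022]
eef_rot: [0.001, 0.161, 0.987, 0.001]
ft_force: [-3.1, -0.8, 12.1]
grip_width: 0.0447
finger_force: 34.9
```

Emit:
apply_moves:
  increments:
    - {"hand":-1,"x":-0.0047,"y":0.0016,"z":0.0087,"yaw":0}
    - {"hand":-1,"x":-0.0095,"y":0.0032,"z":0.0173,"yaw":0}
    - {"hand":-1,"x":-0.0142,"y":0.0048,"z":0.026,"yaw":0}
    - {"hand":-1,"x":-0.019,"y":0.0064,"z":0.0346,"yaw":0}
    - {"hand":-1,"x":-0.0261,"y":0.0088,"z":0.0476,"yaw":0}
    - {"hand":-1,"x":-0.0332,"y":0.0112,"z":0.0606,"yaw":0}
    - {"hand":-1,"x":-0.0403,"y":0.0136,"z":0.0736,"yaw":0}
    - {"hand":-1,"x":-0.045,"y":0.0152,"z":0.0823,"yaw":0}

```text
t: 4.2
eef_pos: [0.447, 0.3014, 0.3836]
eef_rot: [-0.0, 0.16, 0.987, 0.0]
ft_force: [0.0, 0.6, -5.7]
grip_width: 0.0441
finger_force: 39.4
```

Emit:
apply_moves:
  increments:
    - {"hand":-1,"x":-0.002,"y":0,"z":0.015,"yaw":0}
    - {"hand":-1,"x":-0.002,"y":0,"z":0.03,"yaw":0}
    - {"hand":-1,"x":-0.002,"y":-0.01,"z":0.04,"yaw":0.05}
    - {"hand":-1,"x":0,"y":-0.03,"z":0.04,"yaw":0.13}
    - {"hand":-1,"x":0.005,"y":-0.06,"z":0.04,"yaw":0.23}
    - {"hand":-1,"x":0.01,"y":-0.09,"z":0.04,"yaw":0.33}
    - {"hand":-1,"x":0.015,"y":-0.12,"z":0.04,"yaw":0.42}
    - {"hand":-1,"x":0.02,"y":-0.14,"z":0.04,"yaw":0.47}

```text
t: 4.87
eef_pos: [0.4682, 0.1579, 0.4221]
eef_rot: [-0.0, -0.075, 0.997, -0.001]
ft_force: [-0.3, 0.0, -6.2]
grip_width: 0.0442
finger_force: 39.4
```

```bash
cat > f2.py <<'E'
from fit import *
import sys
def run(g,yaw,tilt,names=('scene','side')):
    for n in names: grab(n)
    o=observe();print(o['eef_pos'].round(4),o['ft_force'].round(1),o['grip_width'],o['finger_force'])
    for nm in [[n] for n in names]+[list(names)]:
        P,C=fuse(nm); m=C.max(1)<300;P=P[m]
        gp=o['eef_pos']+[0,0,-.157]
        foot=gp-.094*(R.from_euler('z',yaw)*R.from_euler('y',tilt)).apply([0,0,1])
        q,n,e=fit(P,[*foot,yaw],tilt,lambda p:packsdf(p,False),[-.04,-.035,-.012],[.04,.035,.05],True)
        print(nm,q.round(4),n,e)
E
python3 - <<'E'
from f2 import *
run(0,.148,-.5236)
for n in('scene','side'): c=load(n);cv2.imwrite(f'pics/{n}2.png',c['image'][...,::-1])
a=load('scene')['image'];b=load('side')['image'];cv2.imwrite('pics/two.png',cv2.resize(np.hstack([a[:, 100:500],b[:,100:500]]),(800,480))[...,::-1])
E
```

```text
[0.4692 0.1565 0.4219] [-0.6  0.  -5. ] 0.04445499391014313 39.42469239234924
['scene'] [ 0.512   0.1671  0.1837  0.1167 -0.5402] 650 0.0017629894508299233
['side'] [ 0.5179  0.1575  0.1853  0.3298 -0.476 ] 469 0.0020058872828308955
['scene', 'side'] [ 0.5122  0.1592  0.1848  0.1424 -0.529 ] 1331 0.0024152160784897403
```

View pics/two.png

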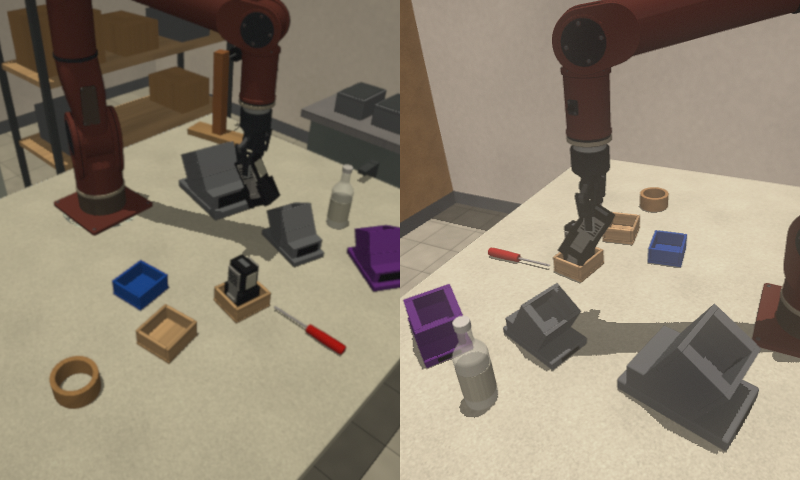

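The pack hangs from the fingers still leaning about 30° (left view (262,180), right view (585,235)); I'll stand it up by pivoting its foot edge on clear table.

Emit:
apply_moves:
  increments:
    - {"hand":-1,"x":-0.01,"y":-0.025,"z":-0.01,"yaw":0}
    - {"hand":-1,"x":-0.02,"y":-0.05,"z":-0.03,"yaw":0}
    - {"hand":-1,"x":-0.02,"y":-0.055,"z":-0.055,"yaw":0}
    - {"hand":-1,"x":-0.02,"y":-0.055,"z":-0.085,"yaw":0}
    - {"hand":-1,"x":-0.02,"y":-0.055,"z":-0.115,"yaw":0}
    - {"hand":-1,"x":-0.02,"y":-0.055,"z":-0.14,"yaw":0}
    - {"hand":-1,"x":-0.02,"y":-0.055,"z":-0.155,"yaw":0}
    - {"hand":-1,"x":-0.02,"y":-0.055,"z":-0.162,"yaw":0}
  force: 25

```text
t: 5.63
eef_pos: [0.4473, 0.106, 0.2581]
eef_rot: [-0.002, -0.073, 0.997, 0.0]
ft_force: [-10.4, -3.1, 36.9]
grip_width: 0.0442
finger_force: 45.8
```

Emit:
apply_moves:
  increments:
    - {"hand":-1,"x":0,"y":0,"z":-0.002,"yaw":0}
    - {"hand":-1,"x":0,"y":0,"z":-0.003,"yaw":0}
    - {"hand":-1,"x":0,"y":0,"z":-0.004,"yaw":0}
    - {"hand":-1,"x":0,"y":0,"z":-0.005,"yaw":0}
    - {"hand":-1,"x":0,"y":0,"z":-0.006,"yaw":0}
    - {"hand":-1,"x":0,"y":0,"z":-0.007,"yaw":0}
    - {"hand":-1,"x":0,"y":0,"z":-0.008,"yaw":0}
    - {"hand":-1,"x":0,"y":0,"z":-0.008,"yaw":0}

```text
t: 6.3
eef_pos: [0.4515, 0.1072, 0.2576]
eef_rot: [0.004, -0.073, 0.997, -0.0]
ft_force: [-6.8, -3.6, 40.4]
grip_width: 0.0442
finger_force: 46.4
```

Emit:
apply_moves:
  increments:
    - {"hand":-1,"x":0.003,"y":0.0004,"z":0.0036,"yaw":0}
    - {"hand":-1,"x":0.006,"y":0.0009,"z":0.0042,"yaw":0}
    - {"hand":-1,"x":0.009,"y":0.0013,"z":0.0046,"yaw":0}
    - {"hand":-1,"x":0.012,"y":0.0018,"z":0.0049,"yaw":0}
    - {"hand":-1,"x":0.016,"y":0.0024,"z":0.0051,"yaw":0}
    - {"hand":-1,"x":0.019,"y":0.0028,"z":0.0052,"yaw":0}
    - {"hand":-1,"x":0.023,"y":0.0034,"z":0.0051,"yaw":0}
    - {"hand":-1,"x":0.026,"y":0.0039,"z":0.005,"yaw":0}
  force: 20

```text
t: 6.97
eef_pos: [0.4752, 0.11, 0.258]
eef_rot: [0.0, -0.073, 0.997, 0.0]
ft_force: [-3.0, -0.4, 7.1]
grip_width: 0.0443
finger_force: 42.5
```

```bash
python3 - <<'E'
from f2 import *
run(0,.148,-.3)
E
```

```text
[0.4754 0.11   0.2579] [-0.9 -0.6  5. ] 0.04389399668558135 42.41709530353546
['scene'] [ 0.506   0.1162 -0.0102  0.1452 -0.3701] 182 0.0014937905538575727
['side'] [ 0.4719  0.1063 -0.     -0.1454  0.0175] 559 0.0015123875992867492
['scene', 'side'] [ 0.4854  0.1083 -0.0012 -0.0327  0.0633] 813 0.00243592318444754
```

```bash
sed -i 's/m=C.max(1)<300/m=P[:,2]>zmin/; s/names=(.scene.,.side.))/names=("scene","side"),zmin=-1,new=True)/; s/for n in names: grab(n)/[grab(n) for n in names if new]/' f2.py; python3 - <<'E'
from f2 import *
for t in(-.45,-.3,-.15): run(0,.148,t,zmin=.007,new=False)
a=load('scene')['image'];b=load('side')['image']
cv2.imwrite('pics/two3.png',np.hstack([cv2.resize(a[90:290,230:430],(400,400)),cv2.resize(b[160:360,200:400],(400,400))])[...,::-1])
E
```

```text
[0.4754 0.11   0.2579] [-0.9 -0.6  5. ] 0.04389399668558135 42.41709530353546
['scene'] [ 0.4957  0.1168  0.0121  0.1516 -0.2886] 339 0.0016295525100567844
['side'] [ 0.5032  0.1094  0.0143  0.3496 -0.2773] 328 0.0018523454479426067
['scene', 'side'] [ 0.495   0.112   0.0151  0.1281 -0.258 ] 879 0.002039959757834931
[0.4754 0.11   0.2579] [-0.9 -0.6  5. ] 0.04389399668558135 42.41709530353546
['scene'] [ 0.4956  0.1167  0.0124  0.1501 -0.2884] 342 0.001636868026976766
['side'] [ 0.5031  0.1095  0.0143  0.3478 -0.2773] 333 0.001827490560403787
['scene', 'side'] [ 0.495   0.112   0.0151  0.1281 -0.258 ] 879 0.0020399598022456875
[0.4754 0.11   0.2579] [-0.9 -0.6  5. ] 0.04389399668558135 42.41709530353546
['scene'] [ 0.4348  0.121   0.1085 -0.1363  2.9307] 29 0.0011189409841784598
['side'] [ 0.5031  0.1095  0.0143  0.3454 -0.2784] 334 0.0018498646481117376
['scene', 'side'] [ 0.495   0.112   0.0151  0.1281 -0.258 ] 879 0.00203995978719158
```

View pics/two3.png

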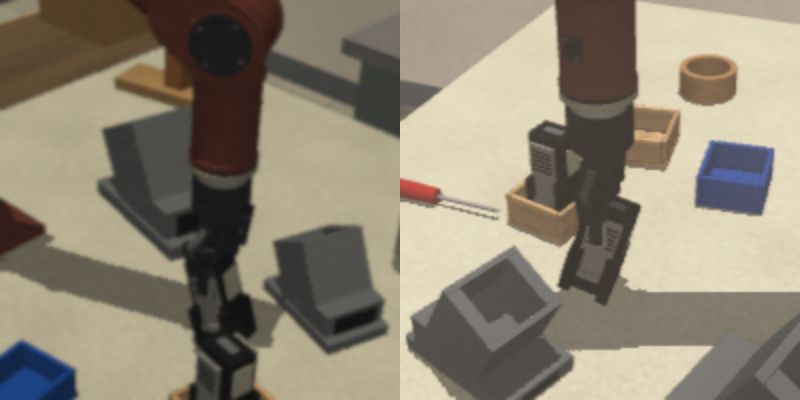

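Pivoting works: pack now leans about 16° (right view (600,250)), edge on the table. Continuing.

Emit:
apply_moves:
  increments:
    - {"hand":-1,"x":0.004,"y":0.0006,"z":-0.0004,"yaw":0}
    - {"hand":-1,"x":0.008,"y":0.0012,"z":-0.0009,"yaw":0}
    - {"hand":-1,"x":0.012,"y":0.0018,"z":-0.0016,"yaw":0}
    - {"hand":-1,"x":0.015,"y":0.0022,"z":-0.0023,"yaw":0}
    - {"hand":-1,"x":0.018,"y":0.0027,"z":-0.0031,"yaw":0}
    - {"hand":-1,"x":0.021,"y":0.0031,"z":-0.0039,"yaw":0}
    - {"hand":-1,"x":0.024,"y":0.0036,"z":-0.0048,"yaw":0}
    - {"hand":-1,"x":0.027,"y":0.004,"z":-0.006,"yaw":0}

```text
t: 7.73
eef_pos: [0.5023, 0.114, 0.2519]
eef_rot: [0.001, -0.073, 0.997, 0.0]
ft_force: [-1.0, -0.2, 5.6]
grip_width: 0.0442
finger_force: 42.8
```

```bash
python3 - <<'E'
from f2 import *
run(0,.148,-.05,zmin=.007)
E
```

```text
[0.5026 0.114  0.2518] [0.3 0.1 5.3] 0.044403216630895234 42.57446050643921
['scene'] [ 0.459   0.1146 -0.0419 -0.1668  0.2733] 3 1.1334241054421212e-06
['side'] [ 0.5016  0.1106  0.0102  0.1296 -0.0208] 554 0.0021773950445388227
['scene', 'side'] [ 5.013e-01  1.121e-01 -4.000e-04  1.395e-01 -5.390e-02] 899 0.001606935614426347
```

Emit:
apply_moves:
  increments:
    - {"hand":-1,"x":0.002,"y":0,"z":-0.003,"yaw":0}
    - {"hand":-1,"x":0.002,"y":0,"z":-0.003,"yaw":0}
    - {"hand":-1,"x":0.002,"y":0,"z":0.0,"yaw":0}
    - {"hand":0.9,"x":0.001,"y":0,"z":0.001,"yaw":0}
    - {"hand":0.9,"x":0,"y":0,"z":0.001,"yaw":0}
    - {"hand":0.9,"x":0,"y":0,"z":0.001,"yaw":0}
    - {"hand":0.9,"x":0,"y":0,"z":0.001,"yaw":0}
    - {"hand":0.9,"x":0,"y":0,"z":0.001,"yaw":0}

```text
t: 8.5
eef_pos: [0.5018, 0.1134, 0.2521]
eef_rot: [0.0, -0.073, 0.997, -0.0]
ft_force: [0.1, -0.3, 0.0]
grip_width: 0.0812
finger_force: 0.0
```

```bash
python3 - <<'E'
from f2 import *
run(0,.148,-.02,zmin=.007)
b=load('side')['image'];a=load('scene')['image']
cv2.imwrite('pics/two4.png',np.hstack([cv2.resize(a[120:320,230:430],(400,400)),cv2.resize(b[160:360,200:400],(400,400))])[...,::-1])
E
```

```text
[0.5018 0.1134 0.2521] [ 0.1  0.2 -0.5] 0.08117099690369031 0.0
['scene'] [ 0.4914  0.1129 -0.041   0.2007  0.0854] 15 0.0002867108202609728
['side'] [0.4979 0.1119 0.0093 0.1429 0.0087] 502 0.0009541840788575865
['scene', 'side'] [ 0.4977  0.1123  0.0088  0.1478 -0.0409] 745 0.0012710605246127188
```

View pics/two4.png

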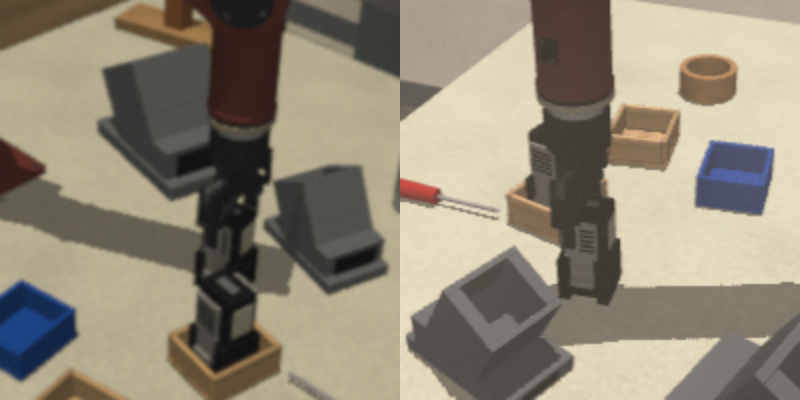

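Pack stands upright on the table, released (right view (590,250)). Regrip, lift and carry.

Emit:
apply_moves:
  increments:
    - {"hand":-1,"x":0,"y":0,"z":0,"yaw":0}
    - {"hand":-1,"x":0,"y":0,"z":0,"yaw":0}
    - {"hand":-1,"x":0,"y":0,"z":0,"yaw":0}
    - {"hand":-1,"x":0,"y":0,"z":0,"yaw":0}
    - {"hand":-1,"x":0,"y":0,"z":0,"yaw":0}
    - {"hand":-1,"x":0,"y":0,"z":0,"yaw":0}
    - {"hand":-1,"x":0,"y":0,"z":0.01,"yaw":0}
    - {"hand":-1,"x":0,"y":0,"z":0.025,"yaw":0}
  force: 35

```text
t: 9.27
eef_pos: [0.5007, 0.113, 0.2758]
eef_rot: [-0.002, -0.073, 0.997, -0.0]
ft_force: [-0.7, 0.2, -5.6]
grip_width: 0.0441
finger_force: 40.1
```

Emit:
apply_moves:
  increments:
    - {"hand":-1,"x":0,"y":0,"z":0.025,"yaw":0}
    - {"hand":-1,"x":0,"y":0,"z":0.055,"yaw":0}
    - {"hand":-1,"x":0,"y":0,"z":0.085,"yaw":0}
    - {"hand":-1,"x":0,"y":0,"z":0.115,"yaw":0}
    - {"hand":-1,"x":0,"y":-0.01,"z":0.135,"yaw":0}
    - {"hand":-1,"x":0,"y":-0.03,"z":0.145,"yaw":0}
    - {"hand":-1,"x":0.003,"y":-0.06,"z":0.145,"yaw":0}
    - {"hand":-1,"x":0.009,"y":-0.095,"z":0.145,"yaw":0}

```text
t: 9.93
eef_pos: [0.5099, 0.0193, 0.4229]
eef_rot: [0.0, -0.075, 0.997, 0.0]
ft_force: [1.4, 0.3, -5.5]
grip_width: 0.0447
finger_force: 40.1
```

Emit:
apply_moves:
  increments:
    - {"hand":-1,"x":0.006,"y":-0.035,"z":0,"yaw":0}
    - {"hand":-1,"x":0.012,"y":-0.07,"z":0,"yaw":0}
    - {"hand":-1,"x":0.018,"y":-0.105,"z":0,"yaw":0}
    - {"hand":-1,"x":0.025,"y":-0.14,"z":0,"yaw":0}
    - {"hand":-1,"x":0.032,"y":-0.175,"z":0,"yaw":0}
    - {"hand":-1,"x":0.04,"y":-0.205,"z":0,"yaw":0}
    - {"hand":-1,"x":0.046,"y":-0.225,"z":0,"yaw":0}
    - {"hand":-1,"x":0.05,"y":-0.239,"z":0,"yaw":0}

```text
t: 10.6
eef_pos: [0.5603, -0.2237, 0.421]
eef_rot: [-0.001, -0.072, 0.997, 0.0]
ft_force: [0.2, 0.4, -5.7]
grip_width: 0.0443
finger_force: 40.0
```

```bash
python3 - <<'E'
from f2 import *
run(0,.148,0.0)
grab('wrist');P,C=fuse(['wrist']);print('holdw',*fit(P,[.559,-.221,0,.148],0,holdsdf,[-.06,-.065,.004],[.06,.065,.06]))
P,C=fuse(['scene','side'])
print('hold',*fit(P,[.559,-.221,0,.148],0,holdsdf,[-.06,-.065,.004],[.06,.065,.06]))
a=load('scene')['image'];b=load('wrist')['image']
cv2.imwrite('pics/two5.png',np.hstack([cv2.resize(a[120:420,150:450],(400,400)),cv2.resize(b[:,80:560],(400,400))])[...,::-1])
E
```

```text
[ 0.5604 -0.2234  0.4209] [ 0.2  0.2 -5.4] 0.04417105330979354 40.06066918373108
['scene'] [ 0.552  -0.2228  0.1717  0.1351  0.0175] 795 0.0010943550738011544
['side'] [ 0.5564 -0.2349  0.1701  0.0661  0.0115] 253 0.0018816552979594042
['scene', 'side'] [ 0.5524 -0.2248  0.1733  0.1377  0.0218] 1274 0.001636715422702514
holdw [ 0.56170745 -0.22160021  0.00058614  0.15659038  0.        ] 2685 0.0004195078820061898
hold [ 5.60288329e-01 -2.20917773e-01  4.58226152e-04  1.48663376e-01
  0.00000000e+00] 3190 0.0010663698045286912
```

View pics/two5.png

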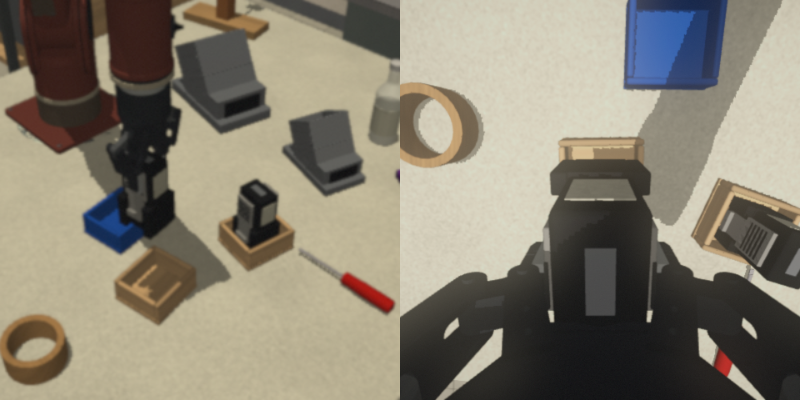

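The pack (right view (600,240)) is above the holder; foot measures about 6 mm short in x. Correct and lower.

Emit:
apply_moves:
  increments:
    - {"hand":-1,"x":0.006,"y":0.002,"z":-0.01,"yaw":0}
    - {"hand":-1,"x":0.006,"y":0.002,"z":-0.03,"yaw":0}
    - {"hand":-1,"x":0.006,"y":0.002,"z":-0.05,"yaw":0}
    - {"hand":-1,"x":0.006,"y":0.002,"z":-0.07,"yaw":0}
    - {"hand":-1,"x":0.006,"y":0.002,"z":-0.085,"yaw":0}
    - {"hand":-1,"x":0.006,"y":0.002,"z":-0.095,"yaw":0}
    - {"hand":-1,"x":0.006,"y":0.002,"z":-0.1,"yaw":0}
    - {"hand":-1,"x":0.006,"y":0.002,"z":-0.1,"yaw":0}

```text
t: 11.42
eef_pos: [0.5666, -0.2176, 0.3209]
eef_rot: [-0.001, -0.074, 0.997, 0.001]
ft_force: [0.1, -0.5, -5.8]
grip_width: 0.0444
finger_force: 40.1
```

```bash
python3 - <<'E'
from f2 import *
run(0,.148,0.0,zmin=.055)
E
```

```text
[ 0.5671 -0.2182  0.3227] [ 0.2 -0.2 -4.5] 0.04428658939202647 40.07387459278107
['scene'] [ 0.5584 -0.217   0.0711  0.1402  0.0196] 660 0.0010978643842279106
['side'] [ 0.563  -0.2252  0.0724  0.0625 -0.0027] 260 0.002000721157214242
['scene', 'side'] [ 0.5591 -0.2186  0.0729  0.1373  0.0197] 1072 0.0014953034465852088
```

Emit:
apply_moves:
  increments:
    - {"hand":-1,"x":0.001,"y":-0.002,"z":-0.008,"yaw":0}
    - {"hand":-1,"x":0.001,"y":-0.002,"z":-0.018,"yaw":0}
    - {"hand":-1,"x":0.001,"y":-0.002,"z":-0.028,"yaw":0}
    - {"hand":-1,"x":0.001,"y":-0.002,"z":-0.038,"yaw":0}
    - {"hand":-1,"x":0.001,"y":-0.002,"z":-0.047,"yaw":0}
    - {"hand":-1,"x":0.001,"y":-0.002,"z":-0.054,"yaw":0}
    - {"hand":-1,"x":0.001,"y":-0.002,"z":-0.058,"yaw":0}
    - {"hand":-1,"x":0.001,"y":-0.002,"z":-0.06,"yaw":0}

```text
t: 12.18
eef_pos: [0.5675, -0.2205, 0.2616]
eef_rot: [-0.001, -0.073, 0.997, 0.0]
ft_force: [-5.4, 2.3, 8.3]
grip_width: 0.044
finger_force: 41.8
```

Emit:
apply_moves:
  increments:
    - {"hand":-1,"x":0,"y":0,"z":-0.001,"yaw":0}
    - {"hand":-1,"x":0,"y":0,"z":-0.0015,"yaw":0}
    - {"hand":-1,"x":0,"y":0,"z":-0.002,"yaw":0}
    - {"hand":-1,"x":0,"y":0,"z":-0.0025,"yaw":0}
    - {"hand":-1,"x":0,"y":0,"z":-0.003,"yaw":0}
    - {"hand":-1,"x":0,"y":0,"z":-0.0035,"yaw":0}
    - {"hand":-1,"x":0,"y":0,"z":-0.004,"yaw":0}
    - {"hand":-1,"x":0,"y":0,"z":-0.004,"yaw":0}

```text
t: 12.85
eef_pos: [0.568, -0.2203, 0.2614]
eef_rot: [0.001, -0.073, 0.997, -0.001]
ft_force: [-12.1, 4.0, 23.6]
grip_width: 0.0445
finger_force: 44.1
```

Emit:
apply_moves:
  increments:
    - {"hand":-1,"x":0,"y":0,"z":0.002,"yaw":0}
    - {"hand":-1,"x":0,"y":0,"z":0.003,"yaw":0}
    - {"hand":1,"x":0,"y":0,"z":0.003,"yaw":0}
    - {"hand":1,"x":0,"y":0,"z":0.003,"yaw":0}
    - {"hand":1,"x":0,"y":0,"z":0.003,"yaw":0}
    - {"hand":1,"x":0,"y":0,"z":0.003,"yaw":0}
    - {"hand":1,"x":0,"y":0,"z":0.003,"yaw":0}
    - {"hand":1,"x":0,"y":0,"z":0.003,"yaw":0}

```text
t: 13.52
eef_pos: [0.5679, -0.2206, 0.2612]
eef_rot: [0.0, -0.073, 0.997, -0.0]
ft_force: [-1.0, 0.3, -0.1]
grip_width: 0.0852
finger_force: 0.0
```

Emit:
apply_moves:
  increments:
    - {"hand":1,"x":0,"y":0,"z":0.01,"yaw":0}
    - {"hand":1,"x":0,"y":0,"z":0.03,"yaw":0}
    - {"hand":1,"x":0,"y":0,"z":0.06,"yaw":0}
    - {"hand":1,"x":0,"y":0,"z":0.09,"yaw":0}
    - {"hand":1,"x":0,"y":0,"z":0.12,"yaw":0}
    - {"hand":1,"x":0,"y":0,"z":0.145,"yaw":0}
    - {"hand":1,"x":0,"y":0,"z":0.155,"yaw":0}
    - {"hand":1,"x":0,"y":0,"z":0.16,"yaw":0}

```text
t: 14.18
eef_pos: [0.568, -0.2205, 0.4238]
eef_rot: [0.002, -0.073, 0.997, -0.001]
ft_force: [0.5, -0.2, 0.6]
grip_width: 0.0853
finger_force: 0.0
```

```bash
python3 - <<'E'
from fit import *
for n in('scene','side','wrist'): grab(n)
print(observe()['grip_width'],observe()['ft_force'])
for nm in(['scene'],['side'],['wrist'],['scene','side']):
    P,C=fuse(nm);print(nm,*fit(P,[.561,-.221,.008,.148],0,lambda p:packsdf(p,False),[-.04,-.04,.055],[.04,.04,.136],True))
a=load('scene')['image'];b=load('wrist')['image']
cv2.imwrite('pics/two6.png',np.hstack([cv2.resize(a[120:420,150:450],(400,400)),cv2.resize(b[:,80:560],(400,400))])[...,::-1])
E
```

```text
0.08527332248699676 [-0.57092571 -0.39296573 -0.89483484]
['scene'] [ 5.61701654e-01 -2.21579490e-01  8.42105654e-03  1.40848149e-01
  4.76912870e-04] 1249 0.0008084194388037966
['side'] [ 5.64242383e-01 -2.21287999e-01  8.47825380e-03  1.58873497e-01
 -4.63180187e-04] 615 0.0011159258257505411
['wrist'] [ 5.62810509e-01 -2.22158524e-01  8.67452656e-03  1.47708174e-01
  2.01229234e-04] 5474 0.0005275282635051424
['scene', 'side'] [ 0.56205829 -0.22157401  0.00842399  0.14434458  0.00200567] 1864 0.0009263292130734825
```

View pics/two6.png

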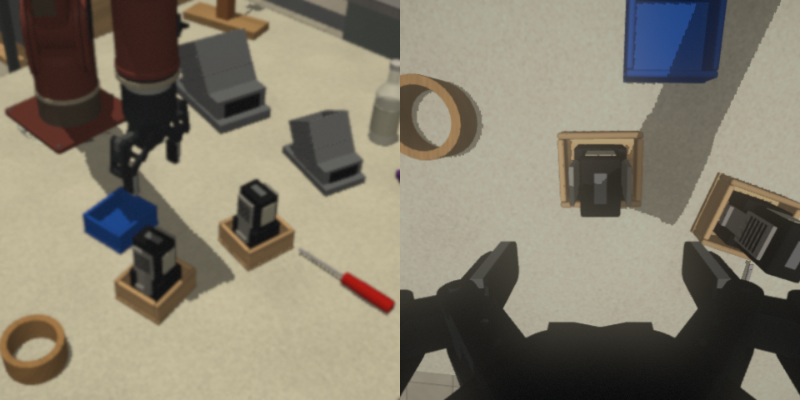

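The pack stands upright, centred in the empty holder (left view (155,265), right view (600,180)), and the gripper is well clear. Handing in.

```bash
python3 -c "from rig import r; print(r.finish_job())"
```

```text
the job is handed in; nothing more can be done
None
```

The charged pack is out of the charger, standing upright in the wooden holder (within about 3 mm of centre by the cameras) and let go; I handed the job in at about 14 s, and the interface returned no verdict.

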